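# Seat the sensor board in its card frame

### The arm

A 6-joint arm with a two-finger parallel gripper is mounted at the origin on a cart in front of the work surface, level with it; the furniture and walls round the work are solid. World frame = base frame: x ahead of the robot, y to its left, z up, the work surface at z = 0. Lengths are in m, angles in rad, forces in N, time in s.
With the tool pointing down it reaches from about 0.25 to 0.725 m from the base axis. Payload 4 kg.
Tool frame: the origin (TCP) lies on the front face of the gripper's body, between the roots of the fingers; the fingertips stand 73 mm ahead of it and the grasp point (between the pads) lies bot.tcp_to_grasp ahead of it (bot.tcp_to_grasp is the distance from the TCP to the grasp point, in m); z points along the fingers, y is the line along which they close (so a half turn about z gives the same grasp; the last joint's range is limited). The gripper opens to 85 mm and grips with 20 to 120 N. Pads are 22 mm wide; open, the fingers measure 114 mm over their backs; the gripper's body (76 mm by 85 mm) begins 54 mm behind the grasp point. The pads swing forward as they close: fully open they stand 13 mm farther back than shut.
Start: joints at [1.267, 0.241, 0.005, 1.335, 0, 1.571], TCP at [0.15, 0.477, 0.304] pointing down, gripper open.
Joint ranges: [-2.72, 2.72], [-1.05, 1.87], [-1.09, 1.28], [-1.99, 2.15], [-1.42, 1.44], [-3.14, 3.14]. Speed limits (rad/s): [2.79, 2.79, 3.14, 3.14, 3.14, 3.14].

### API

Orientations are given as a unit quaternion [x, y, z, w].
In Python, from workcell import bot gives the robot as it stands.
- The arm moves only by the shell command python3 -m jog 'ROWS' [OPENING]. ROWS is JSON, one flat list of numbers, 6 for each row, row after row: the shift along the world's x, y, z scaled (see below), then the turn, a rotation vector about the world's x, y, z scaled (see below). In form: [tx, ty, tz, wx, wy, wz, tx, ty, tz, wx, wy, wz, ...]. A call has 1 to 10 rows; each row is the pose to reach, as a shift and turn from the pose commanded when the call began; what a row does not reach only later rows make up. The controller multiplies each number of a shift by 800 mm and each number of a turn by 2 rad. A row lasts 1/12 s, in which the tool goes at most 41.7 mm and 7.16 degrees, less where a joint would pass 70% of its speed; a pose out of reach is approached as far as the arm can. A call with a number of a shift or a turn outside -1 to 1 is refused whole. A call with a gripper value outside its range is refused whole. OPENING is the opening, from -1 (shut) to 1 (fully open), set as the call begins (- or left out, the last holds). The fingers move at their own pace and stop on an object; the grip force is fixed at half the most. Time passes only in rows, so rows that repeat a pose let the fingers close. It gives the time, the measured TCP pose, the force, the opening and the grip force at its end, in the units of the state.
- bot.get_obs(): the state, without advancing time (a new reading comes with each control period).
- bot.camera(name): name is "scene" or "top"; returns (picture, depth): 400x640x3 uint8, red, green, blue; 400x640 float32, m along the optical axis (not along the pixel's ray), 0 where there is no reading.
- bot.calibration(name): a dict with "intrinsics" (3x3 intrinsics, pixels), "pose" (4x4, takes a point from camera to world coordinates). Camera axes: x right, y up, looking along -z (the intrinsics and any distortion apply to the point x, -y, -z); pixel columns grow to the right and rows downward; lengths in m; the calibration is good to about 2 mm. A picture is of the moment at which its call begins. calibration takes no time and is no camera call.
- bot.job_done(): hands the job in; it is judged then, once.
Trained networks look in the newest picture that a camera, given by its name, has taken for a name from the list of things; names that differ only in an ending like _2 or _b are one class to them, and where a whole thing is asked for, a point or a joint stands for the part that bears it (a point fixed in the world has none). Each returns a list of dicts, best first, with "confidence" (0 to 1); they miss things now and then, are a little off and sometimes report something else, mostly with a low value. They report only what shows in the picture. A call takes as long as a camera call. They do not tell look-alikes from the thing itself.
- bot.find_in(label, camera): "at" ([x, y, z] in m, in the coordinates of the camera as it stood for that picture, good to about 4 mm: the middle of the surface that is visible of it).
- bot.tip_of(label, camera): "at" ([x, y, z] in m, in the coordinates of the camera as it stood for that picture, good to about 4 mm: a listed point, or the origin of a listed thing).
The state is a dict: "clock": time; "joint_pos": joint angles; "joint_vel": joint speeds; "tau": joint torques, N m; "eef_pos": TCP position; "tool_rot": TCP orientation; "ft_force": force on the tool from outside, world axes, zero at the start; "ft_torque": the same for the moment, N m; "grip_width": finger opening in m; "grasp_force": force on a finger pad.
Only numpy, scipy, OpenCV 4.12 (cv2) and the standard library are available. Lean on these libraries where they do the work, as an engineer would, in place of code of your own. Each camera call takes 0.05 s, during which the arm holds its last target. There are 200 camera calls.

### The job

The sensor board is standing part-way out of the two guides of the card frame. Slide it along the guides, with both ejector levers still open, until it meets the sprung contact strip at the back, then swing both levers fully shut behind it so that they press the board home and hold it there. Let go of everything.

Things in the scene. Friction and masses are not known exactly. Their poses are not given: they have to be found in the camera images.
- frame: Aluminium card frame, 250x190x44 mm, fixed. Origin on the table midway between the guides; x = way the board slides in, y left, z up. Grey guide channels at y=-65, +65 mm, x=-50 to 90 (2 mm play); lead-in rails, top 20 mm up, from x=-130. Black sprung contact strip: face at x=76 free, 88 with board seated; 3 N at touch, 6 N at home, pushes the board back until the levers hold it.
- board: Green circuit board 150(x)x130(y)x4 mm, 0.25 kg, started level in the guides, x as the frame's x. Origin: centre of underside, 20 mm above the table. Handle bar across it at board x=-20: 12 mm thick (x), 60 long (y), 36-62 mm above the table. Alloy strip 16 mm high on its outer edge. In the frame its origin is at x=1 mm on meeting the strip, 13 mm seated. The smaller board on the table is a spare.
- lever_left (a joint): Left (+y) ejector lever: steel arm 10 mm wide, 22-34 mm high up, on a vertical pivot at frame x=-67, y=+80 mm; black peg, 14 mm diameter, 55 mm from the pivot, 34-70 mm high up. rad: 0 = arm along frame -x (peg x=-122, y=+80); 1.571 = shut, at its stop, behind the board (peg x=-67, y=+25); negative = splayed outward. Shuts counter-clockwise from above; it stays where left. 4-6 N at the peg.
- lever_right (a joint): Right (-y) ejector lever: steel arm 10 mm wide, 22-34 mm high up, on a vertical pivot at frame x=-67, y=-80 mm; black peg, 14 mm diameter, 55 mm from the pivot, 34-70 mm high up. rad: 0 = arm along frame -x (peg x=-122, y=-80); 1.571 = shut, at its stop, behind the board (peg x=-67, y=-25); negative = splayed outward. Shuts clockwise from above; it stays where left. 4-6 N at the peg.
Not all that is in view belongs to the job. Leave any red look-alike of the board alone.

How it is judged:
By the outcome, as a careful person would: the job done as asked, in the order asked, and still so for the second after the job is handed in, with the robot touching nothing.
It also fails if it takes over 53 s, if anything falls off the work surface, if the arm or the gripper's body presses on something with over 40 N, if the wrist force passes 120 N, or if a joint passes its speed limit or range.

## Working session

There is one attempt and no reset: what is moved stays moved. The work goes in short steps, Python scripts to look and compute and a shell command to move; the robot and the scene stay as the last step left them, time stands still between calls to the robot, and variables do not carry over. Pictures are saved under pics/ and viewed, at most 10 in all, crops included, and the job is handed in when it is done.

```bash
mkdir -p pics
cat > h.py <<'E'
from workcell import bot
import numpy as np, cv2
def w(cam,p):
    T=np.array(bot.calibration(cam)["pose"]); return (T@np.r_[p,1])[:3]
def px(cam,P):
    c=bot.calibration(cam);q=np.linalg.inv(np.array(c["pose"]))@np.r_[P,1];K=np.array(c["intrinsics"])
    u=K@np.array([q[0],-q[1],-q[2]]);return (u[:2]/u[2]).round()
def cloud(cam,d):
    c=bot.calibration(cam);K=np.array(c["intrinsics"]);T=np.array(c["pose"])
    v,u=np.indices(d.shape);X=(u-K[0,2])/K[0,0]*d;Y=(v-K[1,2])/K[1,1]*d
    P=np.stack([X,-Y,-d],-1);return P@T[:3,:3].T+T[:3,3]
E
python3 - <<'E'
from h import *
print(bot.tcp_to_grasp, bot.get_obs())
for c in("top","scene"):
    im,d=bot.camera(c);cv2.imwrite(f"pics/{c}1.png",im[:,:,::-1]);np.save(c+"_d",d);np.save(c+"_i",im)
    print(bot.calibration(c))
    for l in("frame","board","lever_left","lever_right"):
        for f in(bot.find_in,bot.tip_of):
            try:
                for r in f(l,c): print(c,l,f.__name__,w(c,r["at"]).round(4),round(r["confidence"],2),px(c,w(c,r["at"])))
            except Exception as e: print(l,e)
E
```

```text
0.0539 {'clock': 0.0, 'joint_pos': array([1.26699599e+00, 2.41389210e-01, 3.74741302e-03, 1.33519445e+00,
       2.06993186e-05, 1.57078417e+00]), 'joint_vel': array([ 0.00144553, -0.00026972, -0.00188925,  0.00081741, -0.00050874,
        0.00126677]), 'tau': array([ 2.50978492e-04, -3.72319329e+01,  2.52406955e+01,  1.68595836e-02,
        7.57170574e-05, -2.07733500e-06]), 'eef_pos': array([0.14942902, 0.47665573, 0.30303352]), 'tool_rot': array([ 1.51310620e-01,  9.88485739e-01, -1.00665029e-03, -1.64573858e-04]), 'ft_force': array([-0.02475638,  0.41147801,  0.08803883]), 'ft_torque': array([-0.01302199,  0.03011559, -0.0029108 ]), 'grasp_force': 0.0, 'grip_width': 0.08544294134995198}
{'intrinsics': array([[386.7325188 ,   0.        , 317.51210421],
       [  0.        , 386.7325188 , 197.50076864],
       [  0.        ,   0.        ,   1.        ]]), 'pose': array([[ 0.01377764,  0.99694393, -0.07689593,  0.50895211],
       [-0.99986626,  0.01441395,  0.00772609,  0.0393901 ],
       [ 0.00881085,  0.0767792 ,  0.99700919,  0.89987532],
       [ 0.        ,  0.        ,  0.  
[... 784 characters left out ...]
0724181,  0.37232127],
       [ 0.00875974,  0.77855607,  0.62751391,  0.59324091],
       [ 0.        ,  0.        ,  0.        ,  1.        ]])}
scene frame call [ 0.5742 -0.0436  0.0157] 0.98 [345. 209.]
scene frame call [ 0.5985 -0.0842 -0.0017] 0.67 [354. 203.]
scene board call [ 0.5368 -0.095   0.0263] 0.84 [376. 207.]
scene board call [0.5024 0.1728 0.0065] 0.58 [267. 275.]
scene board call [0.5254 0.169  0.001 ] 0.93 [263. 268.]
scene board call [ 0.557  -0.0961  0.0212] 0.92 [371. 203.]
scene lever_left call [ 0.472  -0.0307  0.036 ] 0.63 [371. 233.]
lever_left it knows: board, frame
scene lever_right call [ 0.5208 -0.2032  0.0319] 0.67 [422. 193.]
lever_right it knows: board, frame
```

View pics/top1.png

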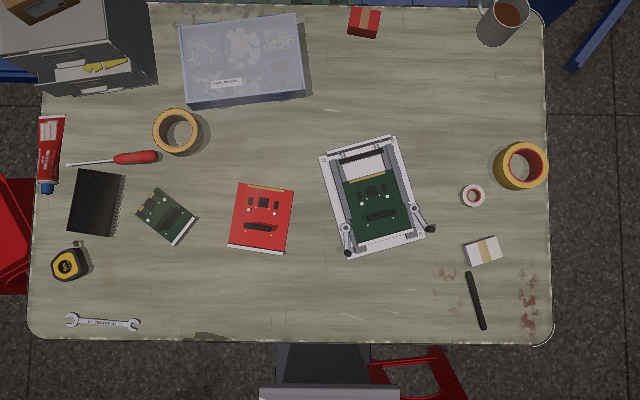

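View pics/scene1.png

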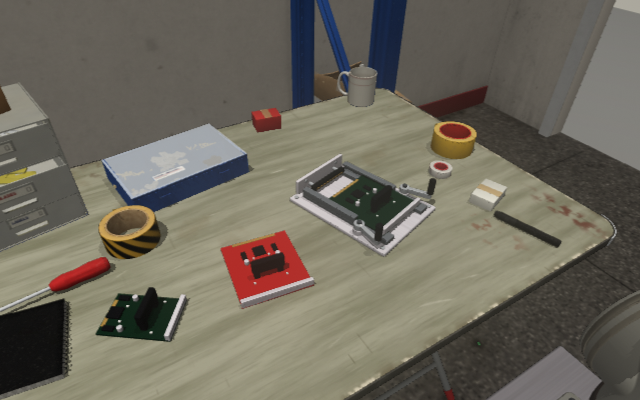

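Run:
```python
from h import *
im=np.load("top_i.npy");d=np.load("top_d.npy");P=cloud("top",d)
crop=im[125:270,305:445];cv2.imwrite("pics/crop1.png",cv2.resize(crop,None,fx=4,fy=4,interpolation=cv2.INTER_CUBIC)[:,:,::-1])
print("table z",np.median(P[280:320,200:350,2]))
win=np.zeros(d.shape,bool);win[125:270,305:445]=1
for lo,hi in((.005,.015),(.015,.03),(.03,.04),(.04,.05),(.05,.058),(.058,.08)):
    m=win&(P[...,2]>lo)&(P[...,2]<hi);n,l,s,c=cv2.connectedComponentsWithStats(m.astype(np.uint8))
    for i in range(1,n):
        if s[i,4]>12: print(lo,s[i],P[l==i].mean(0).round(4))
m=win&(P[...,2]>.006)
m=cv2.morphologyEx(m.astype(np.uint8),cv2.MORPH_OPEN,np.ones((3,3)))
Q=P[m>0][:,:2].astype(np.float32);r=cv2.minAreaRect(Q*1000);print(r,cv2.boxPoints(r))
np.set_printoptions(linewidth=250)
print((P[130:265:5,320:440:5,2]*1000).round().astype(int))
```

```text
table z -0.00023748731440503823
0.005 [377 135  39  70 518] [ 0.6527 -0.1586  0.0094]
0.005 [344 144  31  14 184] [ 0.6891 -0.0625  0.0095]
0.005 [318 153  28  94 776] [ 0.5963 -0.0018  0.0096]
0.005 [341 153  45  28 718] [ 0.6506 -0.0728  0.0095]
0.005 [346 214  80  46 762] [ 0.4788 -0.1298  0.0097]
0.015 [ 335  142   83  112 4046] [ 0.5677 -0.0969  0.0235]
0.015 [326 153  10   4  14] [0.6762 0.0053 0.0223]
0.03 [386 143  23  61 325] [ 0.6335 -0.1462  0.0321]
0.03 [375 148   9   6  19] [ 0.6859 -0.1048  0.0315]
0.03 [339 150  36  14  97] [ 0.6708 -0.0542  0.0314]
0.03 [330 159  22  61 314] [ 0.5958 -0.018   0.032 ]
0.03 [409 204  19  25 151] [ 0.5415 -0.1918  0.0338]
0.03 [341 223  10  28 150] [ 0.4935 -0.0311  0.0339]
0.03 [357 228  57  19 215] [ 0.4893 -0.1183  0.0355]
0.04 [327 134  64  21 242] [ 0.6979 -0.0585  0.0432]
0.058 [368 209  27  12 146] [ 0.5386 -0.1055  0.0611]
0.058 [428 226   7   7  41] [ 0.5094 -0.212   0.0679]
0.058 [345 250   7   7  36] [ 0.4551 -0.033   0.0685]
((575.522216796875, -69.89668273925781), (250.50555419921875, 247.92138671875), 16.97472381591797) [[ 
[... 2079 characters left out ...]
0   0]
 [ -1   1  -2  -1   9  32  19  24  25  24  22 900  24  25  23  25  23  35  36  20  11  37  67   1]
 [ -1  -3   0   0   7  34  17  26  22  25  25  23  25  27  36  35   8  12  18  17  13   8  -1  -1]
 [  0   2   2   0   2  34   8  18  23  25  36  36  35   9  11   8  11   9  11   7   2   0   1   0]
 [ -3   1   0   1   1  34  11  20  37   9  11  11   9  11   8  10  -1   0   3   1   0  -1  -1  -3]
 [  0   4  -2  -2   0  45   7  18  20  21  11  11   7  -1   2   0   2   3   0   0   4   0   0   0]
 [  1   1   2  -1   2  66  71  11   8   0   0  -1   0  -1  -2   0  -1  -1   1  -2   1  -1   1  -1]
 [  0  -3   0   2  -2   1   3   2  -1  -2   3   0   0   0   0  -2  -1   1  -3   0   0   0   0  -1]]
```

View pics/crop1.png

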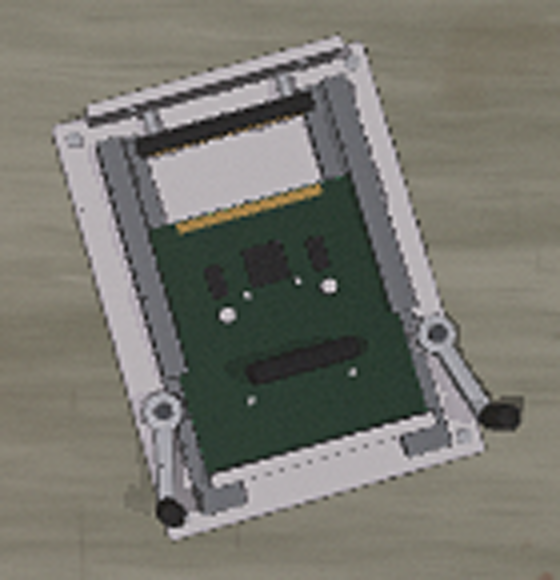

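```bash
cat >> h.py <<'E'
def ray(cam,u,v,z):
    c=bot.calibration(cam);K=np.array(c["intrinsics"]);T=np.array(c["pose"])
    r=T[:3,:3]@np.array([(u-K[0,2])/K[0,0],-(v-K[1,2])/K[1,1],-1]);o=T[:3,3]
    return o+r*(z-o[2])/r[2]
E
python3 - <<'E'
from h import *
from scipy.optimize import least_squares
pts=[(55,125,.009,120,95),(362,45,.009,120,-95),(482,450,.009,-130,-95),(172,538,.009,-130,95),(162,411,.035,-67,80),(437,332,.035,-67,-80)]
W=np.array([ray("top",305+a/4,125+b/4,z)[:2]*1000 for a,b,z,_,_ in pts]);F=np.array([p[3:] for p in pts])
def tf(q,F): c,s=np.cos(q[2]),np.sin(q[2]);return F@np.array([[c,s],[-s,c]])+q[:2]
r=least_squares(lambda q:(tf(q,F)-W).ravel(),[580,-90,.3]);print(r.x,(tf(r.x,F)-W).round(1))
np.save("q",r.x)
inv=lambda X:(np.asarray(X)-r.x[:2])@np.array([[np.cos(r.x[2]),-np.sin(r.x[2])],[np.sin(r.x[2]),np.cos(r.x[2])]])
P=cloud("top",np.load("top_d.npy"));
for n,p in dict(handle=[538.6,-105.5],pegR=[509.4,-212],pegL=[455.1,-33]).items(): print(n,inv(p))
# front strip of the board, guide walls
f=inv(P[...,:2]*1000);z=P[...,2]*1000
m=(abs(f[...,1])<45)&(f[...,0]<-80)&(f[...,0]>-140)&(z>31)&(z<42);print("strip x",f[m][:,0].mean(),np.ptp(f[m][:,0]))
for s in(1,-1):
    m=(abs(s*f[...,1]-70)<14)&(f[...,0]>-40)&(f[...,0]<80)&(z>28)&(z<38);a=f[m];print("guide",s,np.polyfit(a[:,0],a[:,1],1),np.percentile(a[:,1],[5,95]))
m=(f[...,0]>100)&(f[...,0]<135)&(abs(f[...,1])<90)&(z>39)&(z<48);a=f[m];print("back",np.polyfit(a[:,1],a[:,0],1),np.percentile(a,[5,95],axis=0))
m=(abs(f[...,1])<35)&(abs(f[...,0]+45)<25)&(z>56);a=f[m];print("handle",np.percentile(a,[3,50,97],axis=0))
E
```

```text
[ 5.89321062e+02 -9.09091822e+01  2.84392162e-01] [[ 3.8  3. ]
 [ 6.9 -0.2]
 [ 2.1 -1.7]
 [ 1.2  2.9]
 [-6.3 -2.2]
 [-7.7 -1.9]]
handle [-52.77752307   0.22627618]
pegR [-110.68576794  -93.80310846]
pegL [-112.58190544   93.24205898]
strip x -103.66895554542229 8.315520969887771
guide 1 [8.16150165e-03 6.80129651e+01] [61.80061865 74.42037283]
guide -1 [ 4.77349571e-03 -6.56714299e+01] [-72.16387278 -59.27222961]
back [-4.97910137e-03  1.13289358e+02] [[109.72650065 -65.92296411]
 [117.17850619  69.00590069]]
handle [[-58.45047973 -26.41372706]
 [-52.76146923   0.69987794]
 [-47.24610348  28.33319381]]
```

Run:
```python
from h import *
q0=np.load("q.npy");yaw=q0[2]+.006;c,s=np.cos(yaw),np.sin(yaw);R=np.array([[c,-s],[s,c]])
im=np.load("top_i.npy");P=cloud("top",np.load("top_d.npy"))
# x offset free: report in frame with origin q0
inv=lambda X:(np.asarray(X)-q0[:2])@R
z=P[...,2]*1000;f=inv(P[...,:2]*1000)
for n,u,v,h in(("pivL",162,411,.035),("pivR",437,332,.035),("pegL",172,513,.07),("pegR",503,415,.07),("stripfaceL",155,153,.03),("stripfaceR",312,112,.03),("goldL",180,230,.024),("goldR",322,188,.024),("chanLend",100,140,.032),("chanRend",330,78,.032),("chanLfront",172,378,.032),("chanRfront",402,312,.032)):
    print(n,inv(ray("top",305+u/4,125+v/4,h)[:2]*1000).round(1))
for sg in(1,-1):
    m=(abs(sg*f[...,1]-68)<8)&(abs(f[...,0]-20)<100)&(z>28)&(z<40)
    print("chan x",np.percentile(f[m][:,0],[0,1,99,100]), f[m][:,1].mean())
m=(abs(f[...,1])<30)&(f[...,0]>60)&(f[...,0]<100)&(z>25)&(z<36);print("contact",np.percentile(f[m],[3,97],axis=0))
for r in((-137,-125),(-70,-58)):
  for sg in(1,-1):
    m=(abs(sg*f[...,1]-68)<8)&(f[...,0]>-150)&(f[...,0]<-80)&(z>15)&(z<26)
    print("rail",np.percentile(f[m][:,0],[0,2]))
bd=(abs(f[...,1])<50)&(f[...,0]>-85)&(f[...,0]<70)&(z>20)&(z<28);print("board",np.percentile(f[bd][:,0],[1,99]))
```

```text
pivL [-59.8  80.7]
pivR [-59.6 -80. ]
pegL [-112.5   93.4]
pegR [-111.   -91.9]
stripfaceL [81.5 43.5]
stripfaceR [ 79.9 -49.2]
goldL [35.9 41.4]
goldR [ 37.  -43.6]
chanLend [96.9 71.7]
chanRend [ 95.6 -64.3]
chanLfront [-43.7  70. ]
chanRfront [-43.5 -65.1]
chan x [-66.8268214  -62.53551622 109.70415876 110.63913578] 68.28901958372212
chan x [-67.36602051 -64.84222803 109.2236567  109.97846308] -66.8323721751555
contact [[ 83.8133328  -28.5293687 ]
 [ 93.366353    27.37974128]]
rail [-121.76273109 -121.23285071]
rail [-122.13290106 -121.41189607]
rail [-121.76273109 -121.23285071]
rail [-122.13290106 -121.41189607]
board [-83.87095835  41.22947553]
```

```bash
cat >> h.py <<'E'
_q=np.load("q.npy");YAW=_q[2]+.006
RF=np.array([[np.cos(YAW),-np.sin(YAW)],[np.sin(YAW),np.cos(YAW)]]);OF=(_q[:2]+RF@[6.7,.7])/1000
def F(x,y): return OF+RF@(np.array([x,y])/1000)
def finv(p): return RF.T@(np.array(p)[:2]-OF)*1000
def st():
    o=bot.get_obs();r=o["tool_rot"];a=2*np.arctan2(r[1],r[0])-np.pi/2
    print(o["clock"],o["eef_pos"].round(4),"frame",finv(o["eef_pos"]).round(1),"closeyaw rel frame",round(a-YAW,3),"j",o["joint_pos"].round(2),"F",o["ft_force"].round(1),o["grip_width"].round(4))
E
python3 - <<'E'
from h import *
print(OF,YAW);h=F(-59.5,0);print("handle",h,"shift/0.8",(np.r_[h,.20]-[.15,.477,.304])/.8,"turn/2",(YAW-1.267)/2)
for n,p in(("40.7mm",RF@[.0407,0]),):print(p/.8)
E
```

```text
[ 0.59554012 -0.08832009] 0.2903921617906038
handle [ 0.53853128 -0.10535661] shift/0.8 [ 0.4856641  -0.72794576 -0.13      ] turn/2 -0.48830391910469806
[0.04874495 0.01456694]
```

```bash
T="0.4857,-0.728,-0.13,0,0,-0.488"; python3 -m jog '[0.05,-0.07,-0.01,0,0,-0.05,0.1,-0.14,-0.02,0,0,-0.1,0.15,-0.21,-0.03,0,0,-0.15,0.2,-0.28,-0.05,0,0,-0.2,0.24,-0.35,-0.06,0,0,-0.24,0.28,-0.42,-0.075,0,0,-0.28,0.32,-0.48,-0.085,0,0,-0.32,0.36,-0.54,-0.1,0,0,-0.36,0.4,-0.6,-0.11,0,0,-0.4,0.44,-0.66,-0.12,0,0,-0.44]' 0.2; python3 -c "from h import *;st()"
```

```text
clock: 1.53
eef_pos: [0.3804, 0.1335, 0.243]
tool_rot: [0.56, 0.829, 0.001, 0.0]
ft_force: [0.5, 1.7, 0.2]
grip_width: 0.0514
grasp_force: 0.0Traceback (most recent call last):
  File "<string>", line 1, in <module>
    from h import *;st()
                    ~~^^
  File "h.py", line 22, in st
    print(o["clock"],o["eef_pos"].round(4),"frame",finv(o["eef_pos"]).round(1),"closeyaw rel frame",round(a-YAW,3),"j",o["joint_pos"].round(2),"F",o["ft_force"].round(1),o["grip_width"].round(4))
                                                                                                                                                                          ^^^^^^^^^^^^^^^^^^^^^
AttributeError: 'float' object has no attribute 'round'
```

```bash
sed -i 's/o\["grip_width"\].round(4)/round(o["grip_width"],4)/' h.py; python3 -m jog '[0.04,-0.06,-0.01,0,0,-0.02,0.08,-0.12,-0.02,0,0,-0.03,0.12,-0.18,-0.03,0,0,-0.046,0.16,-0.24,-0.04,0,0,-0.046,0.18,-0.28,-0.05,0,0,-0.046,0.19,-0.29,-0.05,0,0,-0.046,0.19,-0.29,-0.05,0,0,-0.046,0.19,-0.29,-0.05,0,0,-0.046,0.19,-0.29,-0.05,0,0,-0.046]'; python3 -c "from h import *;st()"
```

```text
clock: 2.28
eef_pos: [0.5319, -0.0981, 0.2021]
tool_rot: [0.597, 0.802, -0.0, -0.001]
ft_force: [-0.7, 0.7, -1.2]
grip_width: 0.0515
grasp_force: 0.0
2.2833 [ 0.5319 -0.0981  0.2021] frame [-63.8   8.9] closeyaw rel frame 0.002 j [-0.18  0.39 -0.07  1.12  0.    1.1 ] F [-0.7  0.7 -1.2] 0.0515
```

```bash
python3 -m jog '[0.0083,-0.009,0,0,0,0,0.0083,-0.009,-0.03,0,0,0,0.0083,-0.009,-0.06,0,0,0,0.0083,-0.009,-0.09,0,0,0,0.0083,-0.009,-0.11,0,0,0,0.0083,-0.009,-0.12,0,0,0,0.0083,-0.009,-0.12,0,0,0,0.0083,-0.009,-0.12,0,0,0]'; python3 -c "from h import *;st();im,d=bot.camera('scene');cv2.imwrite('pics/s2.png',cv2.resize(im[120:280,270:470],None,fx=4,fy=4)[:590,:,::-1])"
```

```text
clock: 2.95
eef_pos: [0.5385, -0.1032, 0.1075]
tool_rot: [0.595, 0.804, 0.0, 0.0]
ft_force: [0.3, 0.1, 0.7]
grip_width: 0.0511
grasp_force: 0.0
2.95 [ 0.5385 -0.1032  0.1075] frame [-58.9   2.1] closeyaw rel frame 0.006 j [-0.19  0.5  -0.17  0.91  0.    1.09] F [0.3 0.1 0.7] 0.0511
```

View pics/s2.png

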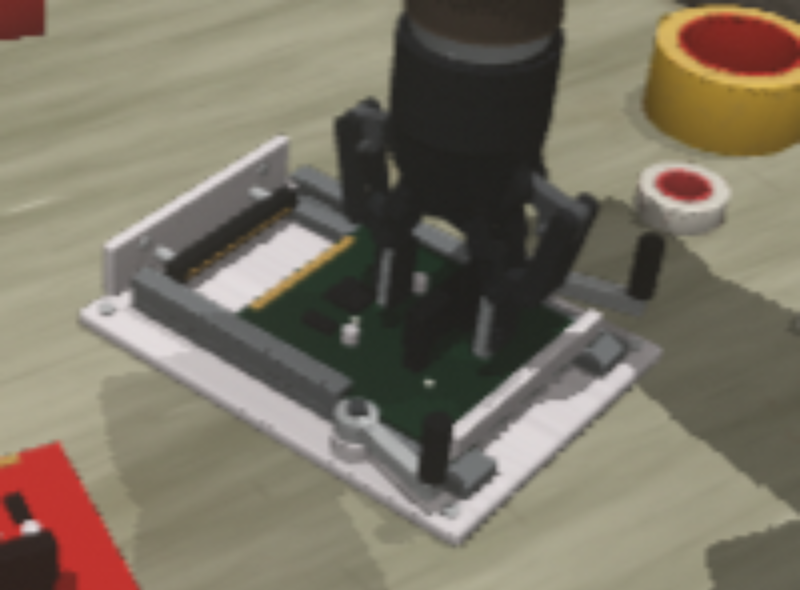

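The fingers (at about (385,275) and (485,320)) straddle the handle at about (435,320). Closing on it.

```bash
python3 -m jog '[0,0,0,0,0,0,0,0,0,0,0,0,0,0,0,0,0,0,0,0,0,0,0,0,0,0,0,0,0,0,0,0,0,0,0,0]' -1; python3 -c "from h import *;st();print(RF@[.036,0]/.8)"
```

```text
clock: 3.5
eef_pos: [0.539, -0.104, 0.1081]
tool_rot: [0.596, 0.803, 0.0, 0.001]
ft_force: [-0.2, 0.2, 6.9]
grip_width: 0.011
grasp_force: 60.8
3.5 [ 0.539  -0.104   0.1081] frame [-58.6   1.1] closeyaw rel frame 0.005 j [-0.19  0.5  -0.17  0.91 -0.    1.09] F [-0.2  0.2  6.9] 0.011
[0.04311592 0.01288476]
```

```bash
python3 -m jog '[0.004,0.0012,0.0006,0,0,0,0.01,0.003,0.0006,0,0,0,0.016,0.0048,0.0006,0,0,0,0.022,0.0066,0.0006,0,0,0,0.028,0.0084,0.0006,0,0,0,0.032,0.0096,0.0006,0,0,0,0.036,0.0108,0.0006,0,0,0,0.036,0.0108,0.0006,0,0,0]'; python3 -c "from h import *;st()"; python3 -m jog '[0.002,0.0006,0,0,0,0,0.003,0.0009,0,0,0,0,0.003,0.0009,0,0,0,0]';python3 -c "from h import *;st();print(RF.T@bot.get_obs()['ft_force'][:2])"
```

```text
clock: 4.17
eef_pos: [0.5666, -0.0956, 0.1081]
tool_rot: [0.596, 0.803, -0.001, -0.0]
ft_force: [-3.2, -0.1, 7.2]
grip_width: 0.0108
grasp_force: 61.0
4.1667 [ 0.5666 -0.0956  0.1081] frame [-29.8   1.3] closeyaw rel frame 0.004 j [-0.17  0.54 -0.09  0.94 -0.    1.11] F [-3.2 -0.1  7.2] 0.0108
clock: 4.42
eef_pos: [0.5683, -0.0951, 0.1081]
tool_rot: [0.596, 0.803, -0.001, -0.001]
ft_force: [-5.0, -1.1, 8.5]
grip_width: 0.0111
grasp_force: 61.2
4.4167 [ 0.5683 -0.0951  0.1081] frame [-28.    1.3] closeyaw rel frame 0.004 j [-0.17  0.54 -0.08  0.95 -0.    1.11] F [-5.  -1.1  8.5] 0.0111
[-5.13624637  0.37270803]
```

```bash
cat > f.sh <<'E'
python3 -c "from h import *;o=bot.get_obs();print(round(o['clock'],2),finv(o['eef_pos']).round(2),(RF.T@o['ft_force'][:2]).round(1),o['ft_force'][2].round(1))"
E
python3 -m jog '[0.003,0.0009,0,0,0,0,0.003,0.0009,0,0,0,0,0.003,0.0009,0,0,0,0]'>/dev/null;sh f.sh
python3 -m jog '[0.003,0.0009,0,0,0,0,0.003,0.0009,0,0,0,0,0.003,0.0009,0,0,0,0]'>/dev/null;sh f.sh
```

```text
4.67 [-25.24   1.28] [-5.2  0.7] 6.7
4.92 [-22.71   1.31] [-5.1 -0.2] 6.4
```

```bash
python3 -m jog '[0.002,0.0006,0,0,0,0,0.002,0.0006,0,0,0,0]'>/dev/null;sh f.sh
python3 -m jog '[0.002,0.0006,0,0,0,0,0.002,0.0006,0,0,0,0]'>/dev/null;sh f.sh
python3 -c "from h import *
im,d=bot.camera('top');cv2.imwrite('pics/t3.png',cv2.resize(im[125:270,305:445],None,fx=4,fy=4,interpolation=cv2.INTER_CUBIC)[:,:,::-1])"
```

```text
5.08 [-21.23   1.31] [-5.1  0.6] 6.9
5.25 [-19.56   1.31] [-6.1 -0. ] 7.3
```

View pics/t3.png

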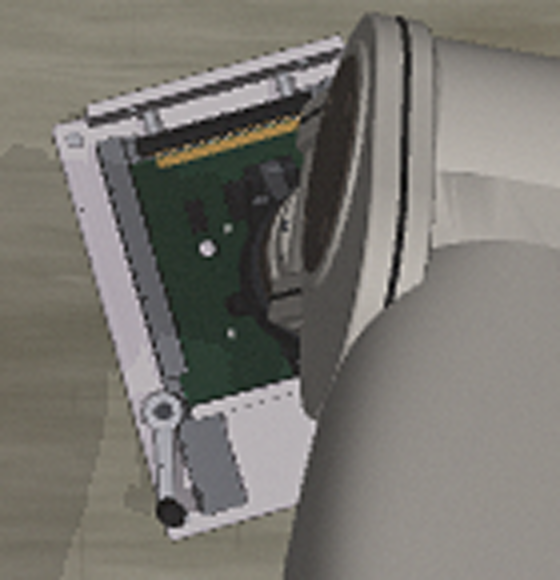

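The gold edge (≈(155,160)–(300,122)) is practically at the black contact strip; force has just begun to rise. A few small steps more.

```bash
python3 -m jog '[0.0015,0.00045,0,0,0,0,0.0015,0.00045,0,0,0,0]'>/dev/null;sh f.sh
python3 -m jog '[0.0012,0.00035,0,0,0,0,0.0012,0.00035,0,0,0,0]'>/dev/null;sh f.sh
```

```text
5.47 [-18.41   1.29] [-5.  -0.3] 8.0
5.63 [-17.42   1.29] [-6.7  0.3] 7.0
```

```bash
python3 -m jog '[0.0012,0.00035,0,0,0,0,0.0012,0.00035,0,0,0,0]'>/dev/null;sh f.sh
python3 -m jog '[0.0012,0.00035,0,0,0,0,0.0012,0.00035,0,0,0,0]'>/dev/null;sh f.sh
```

```text
5.8 [-17.18   1.33] [-8.1  1.2] 8.8
5.97 [-16.95   1.32] [-10.    0.7] 10.6
```

```bash
python3 -m jog '[0.0012,0.00035,0,0,0,0,0.0012,0.00035,0,0,0,0]'>/dev/null;sh f.sh
python3 -m jog '[0,0,0,0,0,0,0,0,0,0,0,0,0,0,0,0,0,0,0,0,0,0,0,0]' 0.2; sh f.sh
```

```text
6.13 [-16.3    1.39] [-10.2   0.6] 11.6
clock: 6.47
eef_pos: [0.5828, -0.0905, 0.1072]
tool_rot: [0.595, 0.803, 0.0, 0.0]
ft_force: [0.3, -0.3, 1.1]
grip_width: 0.0514
grasp_force: 0.0
6.47 [-12.85   1.59] [ 0.2 -0.4] 1.1
```

```bash
python3 - <<'E'
from h import *
a=F(-120,93);print(a,(np.r_[a,.17]-[.5828,-.0905,.1072])/.8)
E
python3 -m jog '[0,0,0.03,0,0,0,0,0,0.07,0,0,0,-0.04,0.02,0.08,0,0,-0.06,-0.08,0.04,0.08,0,0,-0.12,-0.12,0.05,0.08,0,0,-0.18,-0.16,0.07,0.08,0,0,-0.24,-0.16,0.07,0.08,0,0,-0.3,-0.16,0.07,0.08,0,0,-0.36,-0.16,0.07,0.08,0,0,-0.42,-0.16,0.07,0.08,0,0,-0.48]' -0.2;python3 -c "from h import *;st()"
```

```text
[ 0.45393581 -0.03357321] [-0.16108023  0.07115849  0.0785    ]
clock: 7.3
eef_pos: [0.4546, -0.0343, 0.1716]
tool_rot: [0.9, 0.435, 0.0, 0.0]
ft_force: [-0.9, -0.5, 0.5]
grip_width: 0.0342
grasp_force: 0.0
7.3 [ 0.4546 -0.0343  0.1716] frame [-119.6   92.1] closeyaw rel frame -0.961 j [-0.08  0.26 -0.34  0.97  0.    2.17] F [-0.9 -0.5  0.5] 0.0342
```

```bash
python3 -m jog '[-0.0008,0.0009,0,0,0,-0.06,-0.0008,0.0009,0,0,0,-0.12,-0.0008,0.0009,0,0,0,-0.18,-0.0008,0.0009,0,0,0,-0.22,-0.0008,0.0009,0,0,0,-0.22,-0.0008,0.0009,0,0,0,-0.22]';python3 -c "from h import *;st()
im,d=bot.camera('scene');cv2.imwrite('pics/s4.png',cv2.resize(im[120:280,270:470],None,fx=4,fy=4)[:590,:,::-1])
P=cloud('scene',d);f=(P[...,:2]-OF)@RF*1000;z=P[...,2]*1000
m=(abs(f[...,1])<50)&(f[...,0]<-60)&(f[...,0]>-110)&(z>33)&(z<40);print('strip',m.sum(),np.percentile(f[m][:,0],[5,50,95]) if m.sum() else '')"
```

```text
clock: 7.8
eef_pos: [0.4541, -0.0338, 0.1713]
tool_rot: [0.973, 0.232, 0.0, 0.0]
ft_force: [0.6, -0.6, -0.4]
grip_width: 0.0342
grasp_force: 0.0
7.8 [ 0.4541 -0.0338  0.1713] frame [-119.9   92.8] closeyaw rel frame -1.393 j [-0.07  0.26 -0.34  0.97  0.    2.6 ] F [ 0.6 -0.6 -0.4] 0.0342
strip 21 [-72.58974727 -69.42181618 -64.75882189]
```

View pics/s4.png

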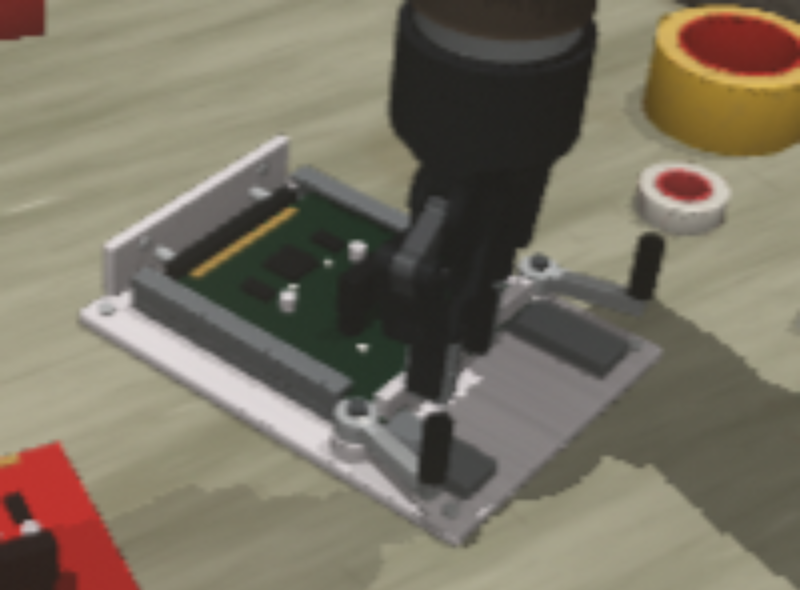

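```bash
python3 -c "from h import *
print(px('scene',np.r_[F(-120,93),.07]),px('scene',np.r_[F(-120,-93),.07]))"
python3 -m jog '[0,0,-0.02,0,0,0,0,0,-0.04,0,0,0,0,0,-0.055,0,0,0,0,0,-0.068,0,0,0,0,0,-0.0765,0,0,0,0,0,-0.0765,0,0,0,0,0,-0.0765,0,0,0]';python3 -c "from h import *;st()
import math
for t in np.arange(-.24,1.7,.2):
    print(round(t,2),((F(-67-55*math.cos(t),80-55*math.sin(t))-F(-67-55*math.cos(.24),93.1))/.8).round(4))"
```

```text
[380. 225.] [433. 180.]
clock: 8.43
eef_pos: [0.4538, -0.0339, 0.1101]
tool_rot: [0.973, 0.231, -0.0, -0.0]
ft_force: [0.0, -0.2, 0.8]
grip_width: 0.034
grasp_force: 0.0
8.4333 [ 0.4538 -0.0339  0.1101] frame [-120.2   92.8] closeyaw rel frame -1.395 j [-0.07  0.34 -0.42  0.81 -0.    2.6 ] F [ 0.  -0.2  0.8] 0.034
-0.24 [ 0. -0.]
-0.04 [ 0.0021 -0.0136]
0.16 [ 0.0068 -0.0265]
0.36 [ 0.014  -0.0382]
0.56 [ 0.0233 -0.0482]
0.76 [ 0.0345 -0.0562]
0.96 [ 0.047  -0.0618]
1.16 [ 0.0604 -0.0648]
1.36 [ 0.0741 -0.0651]
1.56 [ 0.0876 -0.0626]
```

```bash
python3 -m jog '[0,0,0,0,0,0,0.001,-0.0068,0,0,0,0.04,0.0021,-0.0136,0,0,0,0.077,0.0045,-0.02,0,0,0,0.115,0.0068,-0.0265,0,0,0,0.154,0.0104,-0.0323,0,0,0,0.19,0.014,-0.0382,0,0,0,0.23,0.0187,-0.0432,0,0,0,0.27,0.0233,-0.0482,0,0,0,0.31,0.0345,-0.0562,0,0,0,0.36]' -0.5;python3 -c "from h import *;st()"
```

```text
clock: 9.27
eef_pos: [0.4788, -0.0784, 0.1104]
tool_rot: [0.828, 0.561, -0.002, -0.002]
ft_force: [-6.9, -0.4, 4.1]
grip_width: 0.0214
grasp_force: 3.0
9.2667 [ 0.4788 -0.0784  0.1104] frame [-109.1   42.9] closeyaw rel frame -0.67 j [-0.16  0.39 -0.33  0.85 -0.    1.79] F [-6.9 -0.4  4.1] 0.0214
```

```bash
python3 -m jog '[0.0062,-0.003,0,0,0,0.05,0.0125,-0.0056,0,0,0,0.1,0.019,-0.0072,0,0,0,0.15,0.0259,-0.0086,0,0,0,0.2,0.033,-0.0088,0,0,0,0.25,0.0396,-0.0089,0,0,0,0.29,0.046,-0.008,0,0,0,0.33,0.0531,-0.0064,0,0,0,0.337,0.057,-0.005,0,0,0,0.337,0.06,-0.0042,0,0,0,0.337]';python3 -c "from h import *;st()"
```

```text
clock: 10.1
eef_pos: [0.5277, -0.0841, 0.1103]
tool_rot: [0.598, 0.801, -0.003, -0.0]
ft_force: [-8.6, -8.7, 1.6]
grip_width: 0.0212
grasp_force: 4.9
10.1 [ 0.5277 -0.0841  0.1103] frame [-63.8  23.4] closeyaw rel frame -0.003 j [-0.16  0.47 -0.2   0.9  -0.01  1.13] F [-8.6 -8.7  1.6] 0.0212
```

```bash
sh f.sh; python3 -m jog '[0.0025,0.0008,0,0,0,0,0.004,0.0012,0,0,0,0,0.004,0.0012,0,0,0,0]'>/dev/null;sh f.sh;python3 -m jog '[0.003,0.0009,0,0,0,0,0.004,0.0012,0,0,0,0,0.004,0.0012,0,0,0,0]'>/dev/null;sh f.sh
```

```text
10.1 [-63.76  23.44] [-10.8  -5.9] 1.6
10.35 [-62.33  23.26] [-12.6  -5.7] 3.9
10.6 [-60.56  23.07] [-15.7  -7.2] 7.0
```

```bash
python3 -m jog '[-0.006,-0.0018,0,0,0,0,-0.012,-0.0036,0,0,0,0,-0.012,-0.0036,0,0,0,0]' ;sh f.sh; python3 -m jog '[0,0,0.02,0,0,0,0,0,0.05,0,0,0,0,0,0.08,0,0,0,0,0,0.08,0,0,0]' ;python3 -c "from h import *;st()
im,d=bot.camera('scene');cv2.imwrite('pics/s5.png',cv2.resize(im[120:280,270:470],None,fx=4,fy=4)[:590,:,::-1])"
```

```text
clock: 10.85
eef_pos: [0.526, -0.0834, 0.1108]
tool_rot: [0.598, 0.801, 0.0, 0.0]
ft_force: [0.2, 0.1, -0.0]
grip_width: 0.0217
grasp_force: 0.0
10.85 [-65.22  24.68] [0.3 0. ] -0.0
clock: 11.18
eef_pos: [0.5298, -0.0832, 0.1796]
tool_rot: [0.598, 0.802, 0.003, 0.005]
ft_force: [0.8, -0.8, 0.4]
grip_width: 0.0213
grasp_force: 0.0
11.1833 [ 0.5298 -0.0832  0.1796] frame [-61.5  23.7] closeyaw rel frame -0.001 j [-0.16  0.39 -0.12  1.05  0.    1.13] F [ 0.8 -0.8  0.4] 0.0213
```

View pics/s5.png

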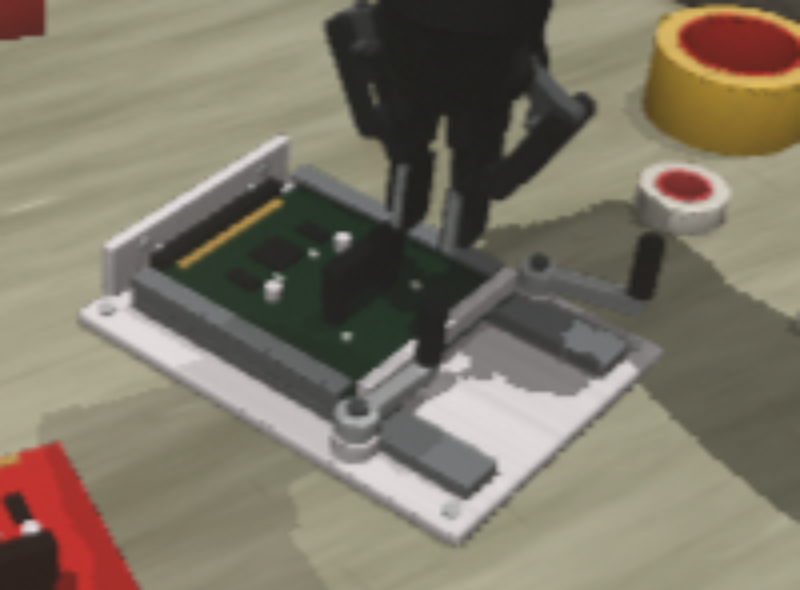

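```bash
python3 -m jog '[-0.005,-0.03,0,0,0,0.06,-0.01,-0.06,0,0,0,0.12,-0.015,-0.09,0,0,0,0.18,-0.02,-0.12,0,0,0,0.24,-0.025,-0.15,0,0,0,0.3,-0.028,-0.16,0,0,0,0.36,-0.028,-0.16,0,0,0,0.42,-0.028,-0.16,0,0,0,0.48,-0.028,-0.16,0,0,0,0.54,-0.028,-0.16,0,0,0,0.6]' -0.2;python3 -m jog '[0,0,0,0,0,0.06,0,0,0,0,0,0.1,0,0,0,0,0,0.1,0,0,0,0,0,0.1]'>/dev/null;python3 -c "from h import *;st()"
```

```text
clock: 12.07
eef_pos: [0.5038, -0.211, 0.1733]
tool_rot: [0.038, 0.999, 0.0, -0.0]
ft_force: [-0.3, 0.0, 0.2]
grip_width: 0.0345
grasp_force: 0.0
12.4 [ 0.5038 -0.2108  0.1736] frame [-122.9  -91.1] closeyaw rel frame 1.397 j [-0.4   0.42 -0.09  1.06  0.   -0.51] F [-0.8 -0.5 -0.3] 0.0343
```

```bash
python3 -m jog '[0.0042,-0.0012,0,0,0,0,0.0042,-0.0012,-0.02,0,0,0,0.0042,-0.0012,-0.04,0,0,0,0.0042,-0.0012,-0.06,0,0,0,0.0042,-0.0012,-0.072,0,0,0,0.0042,-0.0012,-0.079,0,0,0,0.0042,-0.0012,-0.079,0,0,0,0.0042,-0.0012,-0.079,0,0,0]' ;python3 -c "from h import *;st()
import math
for t in np.arange(-.24,1.7,.2):
    print(round(t,2),((F(-67-55*math.cos(t),-80+55*math.sin(t))-F(-67-55*math.cos(.24),-93.1))/.8).round(4))"
```

```text
clock: 13.07
eef_pos: [0.5075, -0.2122, 0.1111]
tool_rot: [-0.059, 0.998, 0.0, 0.0]
ft_force: [0.1, -0.2, 0.5]
grip_width: 0.034
grasp_force: 0.0
13.0667 [ 0.5075 -0.2122  0.1111] frame [-119.8  -93.4] closeyaw rel frame 1.398 j [-0.4   0.49 -0.16  0.92  0.   -0.51] F [ 0.1 -0.2  0.5] 0.034
-0.24 [-0.  0.]
-0.04 [-0.0057  0.0125]
0.16 [-0.0089  0.0259]
0.36 [-0.0093  0.0396]
0.56 [-0.007   0.0531]
0.76 [-0.002   0.0659]
0.96 [0.0054 0.0775]
1.16 [0.0149 0.0873]
1.36 [0.0263 0.0951]
1.56 [0.0389 0.1005]
```

```bash
python3 -m jog '[0,0,0,0,0,0,-0.003,0.0062,0,0,0,-0.04,-0.0057,0.0125,0,0,0,-0.077,-0.0075,0.019,0,0,0,-0.115,-0.0089,0.0259,0,0,0,-0.154,-0.0093,0.0327,0,0,0,-0.19,-0.0093,0.0396,0,0,0,-0.23,-0.0083,0.0463,0,0,0,-0.27,-0.007,0.0531,0,0,0,-0.31,-0.002,0.0659,0,0,0,-0.36]' -0.5;python3 -c "from h import *;st()"
```

```text
clock: 13.9
eef_pos: [0.5037, -0.161, 0.1119]
tool_rot: [0.3, 0.954, -0.002, -0.001]
ft_force: [-6.5, -3.4, 3.3]
grip_width: 0.0215
grasp_force: 3.1
13.9 [ 0.5037 -0.161   0.1119] frame [-108.8  -43.3] closeyaw rel frame 0.671 j [-0.31  0.46 -0.22  0.9  -0.    0.3 ] F [-6.5 -3.4  3.3] 0.0215
```

```bash
python3 -m jog '[0.0037,0.006,0,0,0,-0.05,0.0074,0.0116,0,0,0,-0.1,0.012,0.0167,0,0,0,-0.15,0.0169,0.0214,0,0,0,-0.2,0.0226,0.0256,0,0,0,-0.25,0.0283,0.0292,0,0,0,-0.29,0.0345,0.0321,0,0,0,-0.33,0.0409,0.0346,0,0,0,-0.337,0.045,0.0358,0,0,0,-0.337,0.048,0.0367,0,0,0,-0.337]';sh f.sh; python3 -m jog '[0.0025,0.0008,0,0,0,0,0.004,0.0012,0,0,0,0,0.004,0.0012,0,0,0,0]'>/dev/null;sh f.sh;python3 -m jog '[0.003,0.0009,0,0,0,0,0.004,0.0012,0,0,0,0,0.004,0.0012,0,0,0,0]'>/dev/null;sh f.sh
```

```text
clock: 14.73
eef_pos: [0.5415, -0.1292, 0.111]
tool_rot: [0.596, 0.803, -0.001, -0.003]
ft_force: [-10.6, 0.7, 5.6]
grip_width: 0.0212
grasp_force: 5.0
14.73 [-63.47 -23.74] [-10.    3.7] 5.6
14.98 [-62.07 -23.57] [-10.5   3.7] 5.8
15.23 [-60.58 -23.43] [-14.9   3.3] 9.4
```

```bash
python3 -m jog '[0.003,0.0009,0,0,0,0,0.004,0.0012,0,0,0,0,0.004,0.0012,0,0,0,0]'>/dev/null;sh f.sh;python3 -m jog '[0.003,0.0009,0,0,0,0,0.004,0.0012,0,0,0,0,0.004,0.0012,0,0,0,0]'>/dev/null;sh f.sh; python3 -m jog '[-0.01,-0.003,0,0,0,0,-0.02,-0.006,0,0,0,0,-0.02,-0.006,0,0,0,0]' ;sh f.sh; python3 -m jog '[0,0,0.02,0,0,0,0,0,0.06,0,0,0,-0.01,0.02,0.1,0,0,0,-0.04,0.03,0.13,0,0,0,-0.08,0.05,0.14,0,0,0,-0.12,0.09,0.14,0,0,0,-0.15,0.13,0.14,0,0,0,-0.15,0.17,0.14,0,0,0,-0.15,0.2,0.14,0,0,0,-0.15,0.2,0.14,0,0,0]' ;python3 - <<'E'
from h import *
st();im,d=bot.camera('top');cv2.imwrite('pics/t6.png',cv2.resize(im[125:270,305:445],None,fx=4,fy=4,interpolation=cv2.INTER_CUBIC)[:,:,::-1])
P=cloud('top',d);f=(P[...,:2]-OF)@RF*1000;z=P[...,2]*1000
for s in(1,-1):
    m=(abs(f[...,1]-25*s)<20)&(abs(f[...,0]+67)<25)&(z>60)&(z<76);print('peg',m.sum(),f[m].mean(0))
m=(abs(f[...,1])<35)&(abs(f[...,0]+10)<25)&(z>56);print('handle',m.sum(),f[m].mean(0))
E
```

```text
15.48 [-60.04 -23.38] [-22.5   4.5] 14.2
15.73 [-59.46 -23.34] [-30.6   3.1] 19.8
clock: 15.98
eef_pos: [0.5401, -0.1315, 0.1119]
tool_rot: [0.596, 0.803, 0.0, 0.0]
ft_force: [0.2, -0.3, 1.1]
grip_width: 0.0211
grasp_force: 0.0
15.98 [-65.46 -25.55] [ 0.1 -0.4] 1.1
clock: 16.82
eef_pos: [0.4217, 0.0326, 0.2244]
tool_rot: [0.593, 0.805, 0.002, 0.001]
ft_force: [1.0, -0.2, -0.4]
grip_width: 0.021
grasp_force: 0.0
16.8167 [0.4217 0.0326 0.2244] frame [-132.   165.6] closeyaw rel frame 0.01 j [ 0.08  0.14 -0.33  1.09  0.    1.35] F [ 1.  -0.2 -0.4] 0.021
peg 35 [-68.13834516  25.78654149]
peg 35 [-68.30935918 -23.81025596]
handle 150 [-6.67904842  0.12952702]
```

View pics/t6.png

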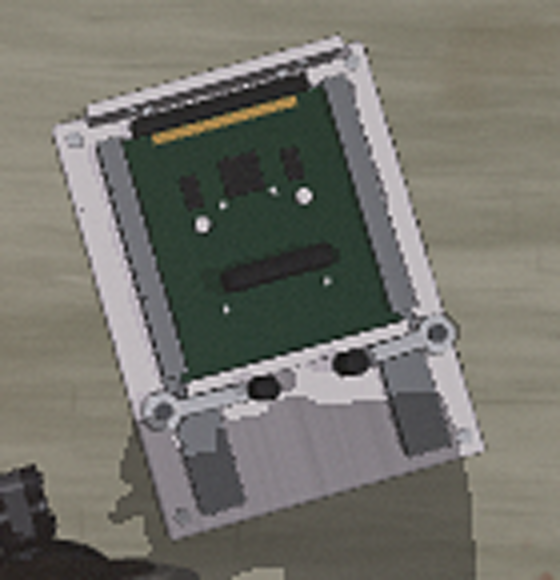

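Both levers look shut and the board is home, but the left push never showed the clear stop that the right did. I'll press it once more.

```bash
python3 -m jog '[0.03,-0.035,0,0,0,0,0.06,-0.07,0,0,0,0,0.09,-0.1,0,0,0,0,0.115,-0.13,0,0,0,0,0.13,-0.145,0,0,0,0,0.13,-0.145,0,0,0,0,0.13,-0.145,0,0,0,0]' -0.2; python3 -c "from h import *;st();o=bot.get_obs();print((np.r_[F(-65.5,25),.111]-o['eef_pos'])/.8)"
```

```text
clock: 17.45
eef_pos: [0.5256, -0.0885, 0.2228]
tool_rot: [0.597, 0.803, 0.0, 0.0]
ft_force: [-1.2, 1.5, -0.9]
grip_width: 0.0341
grasp_force: 0.0
17.45 [ 0.5256 -0.0885  0.2228] frame [-67.1  19.9] closeyaw rel frame 0.002 j [-0.17  0.35 -0.06  1.16  0.    1.11] F [-1.2  1.5 -0.9] 0.0341
[ 8.75556875e-05  6.73588438e-03 -1.39781980e-01]
```

```bash
python3 -m jog '[0,0.0067,0,0,0,0,0,0.0067,-0.04,0,0,0,0,0.0067,-0.08,0,0,0,0,0.0067,-0.11,0,0,0,0,0.0067,-0.13,0,0,0,0,0.0067,-0.14,0,0,0,0,0.0067,-0.14,0,0,0,0,0.0067,-0.14,0,0,0]'; sh f.sh; python3 -m jog '[0,0,0,0,0,0,0.003,0.0009,0,0,0,0,0.006,0.0018,0,0,0,0,0.009,0.0027,0,0,0,0,0.011,0.0033,0,0,0,0,0.011,0.0033,0,0,0,0]' -0.5 >/dev/null; sh f.sh;  python3 -m jog '[0.003,0.0009,0,0,0,0,0.005,0.0015,0,0,0,0,0.005,0.0015,0,0,0,0]'>/dev/null;sh f.sh
```

```text
clock: 18.12
eef_pos: [0.5248, -0.081, 0.1116]
tool_rot: [0.595, 0.804, 0.0, 0.0]
ft_force: [0.0, 0.2, 0.1]
grip_width: 0.0341
grasp_force: 0.0
18.12 [-65.65  27.29] [0.1 0.2] 0.1
18.62 [-60.8   26.21] [-13.6  -1.6] 10.8
18.87 [-60.1  26.2] [-22.3  -2.3] 17.6
```

The left lever is at its stop too: stiff, 22 N, at the same position as the right. Backing off and handing in.

```bash
python3 -m jog '[-0.006,-0.0018,0,0,0,0,-0.012,-0.0037,0,0,0,0,-0.0145,-0.0044,0,0,0,0,-0.0145,-0.0044,0,0,0,0]' ;sh f.sh; python3 -m jog '[0,0,0.02,0,0,0,0,0,0.06,0,0,0,-0.01,0.02,0.1,0,0,0,-0.04,0.03,0.13,0,0,0,-0.08,0.05,0.14,0,0,0,-0.12,0.09,0.14,0,0,0,-0.15,0.13,0.14,0,0,0,-0.15,0.15,0.14,0,0,0,-0.15,0.15,0.14,0,0,0,-0.15,0.15,0.14,0,0,0]' >/dev/null;python3 - <<'E'
from h import *
st();im,d=bot.camera('top')
P=cloud('top',d);f=(P[...,:2]-OF)@RF*1000;z=P[...,2]*1000
ok=True
for s in(1,-1):
    m=(abs(f[...,1]-25*s)<20)&(abs(f[...,0]+67)<25)&(z>60)&(z<76);p=f[m].mean(0);print('peg',p);ok&=abs(p[0]+68)<1.5
m=(abs(f[...,1])<35)&(abs(f[...,0]+10)<25)&(z>56);p=f[m].mean(0);print('handle',p);ok&=abs(p[0]+7)<1.5
if ok: print(bot.job_done())
E
```

```text
clock: 19.2
eef_pos: [0.5267, -0.0814, 0.1118]
tool_rot: [0.596, 0.803, 0.001, 0.001]
ft_force: [0.1, 0.4, -0.6]
grip_width: 0.0214
grasp_force: 0.0
19.2 [-63.98  26.32] [0.2 0.3] -0.6
20.0333 [0.4069 0.0397 0.2238] frame [-144.1  176.6] closeyaw rel frame 0.008 j [ 0.1   0.12 -0.37  1.09 -0.    1.37] F [0.7 0.5 0.3] 0.0216
peg [-67.85162078  25.65766589]
peg [-68.03850483 -23.74524795]
handle [-6.51967074  0.01831263]
the job is handed in; nothing more can be done
None
```

The board is slid home against the contact strip, both ejector levers are shut against their stops, the arm is clear of everything, and the job was handed in at about 20 s.

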